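# Refit the knob of a bench variable transformer on its drive pin

## Task

The three-armed knob of the variable transformer has been put back on its shaft but still rides on top of the dial's drive pin. With your fingertips, without gripping, lifting or forcing the knob, push it round by one of its arms until the notch in its metal skirt stands over the pin, then press it down on the hub until it is fully home. Leave the dial at its present setting and do not disturb the things lying round about.

Things in the scene. Friction and masses are not known exactly. Their poses are not given: they have to be found in the camera images.
- variac: Variable transformer, a fixed olive steel case 230 x 230 mm, 150 mm high, black top panel; origin at the centre of its underside, z up. The vertical shaft of dial and knob is its z axis. On the top panel along its +x edge stand two binding posts (18 mm high) and a rocker switch (8 mm high), all over 95 mm from the shaft. Operator's face: its -x side.
- knob: The knob, on the shaft. Origin on the axis at the underside of its skirt (167 mm above the bench at the start, 157 mm when home); z up, x points to the notch. The skirt is an aluminium disc 120 mm across, 5 mm thick, with hub and three arms on it. It turns endlessly both ways (about 1.5 N at an arm) and stays where it is left. It can be pulled 30 mm up the shaft: that counts as lifting.
- knob_arm (a point): Point at the outer end of one of the knob's three black arms, on the arm's top, 52 mm from the axis. Arms: 14 mm wide, 22 mm high above the skirt (tops 27 mm above the skirt's underside), round-ended, at 60 (this one), 180 and 300 degrees anticlockwise, seen from above, from the notch. The gap between neighbouring arms is about 55 mm at 40 mm from the axis.
- hub_top (a point): Centre of the flat top of the knob's round black hub (36 mm across), on the shaft axis, where to press; 198 mm above the bench at the start, 188 mm when home, 4 mm above the arms' tops.
- notch (a point): Middle of the mouth of the knob's one notch, on the rim of the aluminium skirt, 60 mm from the axis, at the height of the skirt's upper face; turns with the knob. The notch is cut in from the rim, 13 mm wide and 12 mm deep, midway between two arms, with an orange line on the skirt leading to it.
- drive_pin (a point): Top of the oblong steel drive pin, at 60 mm from the axis: 8 mm wide, 16 mm long radially (from 51.5 to 67.5 mm out, so its outer end shows beyond the knob's rim), rounded on top, 10 mm high above the dial; an orange line lies outside it. Dial: black disc with white ticks, 156 mm across, its face 156 mm above the bench, under the knob. Dial and pin are stiff to turn (0.6 N m).
- seat (a joint): How far the knob is pressed down the shaft, m: 0 at the start (riding on the pin), 0.010 fully home, negative when lifted. The bush grips the shaft: it never sinks by its own weight but needs 5 to 8 N downward, also with the notch over the pin. Off the pin it gives 1 to 3 mm and stops; the rounded pin guides the notch in when it is within about 4 mm.
- multimeter: Bystander: orange hand-held multimeter lying on the bench, 150 x 75 x 34 mm, origin at the centre of its underside.
- screwdriver: Bystander: yellow-handled screwdriver lying on the bench, 190 mm long, 26 mm thick; origin on the bench under its middle, x along it towards the blade.
- screw_jar: Bystander: small clear jar with white lid standing on the bench, 54 mm across, 60 mm high; origin at the centre of its underside.

How it is judged:
At the end, for the whole second after the job is handed in: The knob is at rest, pressed down at least 8.5 of its 10 mm, with the pin in its notch (notch centre within 5 mm of the pin), and the pin within 10 mm of where it stood at the start (value of joint seat above 0.0085 m and horizontal distance between notch and drive_pin below 0.005 m and distance of drive_pin from where it was at the start of the episode below 0.01 m and angular speed of knob below 0.05 rad/s); the robot touches nothing.
It fails at once if the knob is lifted more than 4 mm up the shaft (value of joint seat below -0.004 m).
It fails at once if the knob is gripped or forced: more than 38 N on it (contact force between any of the fingers, the arm and knob above 38 N).
It fails at once if the dial is turned away from its setting (pin shifted more than 10 mm) (distance of drive_pin from where it was at the start of the episode above 0.01 m).
It fails at once if a bystander is shifted more than 20 mm or lifted (distance of any of multimeter, screwdriver, screw_jar from where it was at the start of the episode above 0.02 m).
It also fails if it takes over 48 s, if anything falls off the work surface, if the arm or the gripper's body presses on something with over 40 N, if the wrist force passes 120 N, or if a joint passes its speed limit or range.

## Robot

A 6-joint arm with a two-finger parallel gripper is mounted at the origin on the work surface. World frame = base frame: x ahead of the robot, y to its left, z up, the work surface at z = 0. Lengths are in m, angles in rad, forces in N, time in s.
With the tool pointing down it reaches from about 0.35 to 0.925 m from the base axis. Payload 6.4 kg.
Tool frame: the origin (TCP) lies on the mounting face of the last link; the fingertips stand 173 mm ahead of it and the grasp point (between the pads) lies 155 mm ahead of it; z points along the fingers, y is the direction in which the jaws open and shut (so a half turn about z gives the same grasp; the last joint's range is limited). The gripper opens to 85 mm and grips with 20 to 120 N. Pads are 22 mm wide; open, the fingers measure 114 mm over their backs; the gripper's body (76 mm by 85 mm) begins 54 mm behind the grasp point. The pads swing forward as they close: fully open they stand 13 mm farther back than shut.
Start: joints at [0.951, 0.245, 1.558, -0, 1.339, -0.174], TCP at [0.28, 0.586, 0.405] pointing down, gripper open.
Joint ranges: [-3.13, 3.13], [-1.02, 2.26], [0.13, 2.54], [-0.95, 4.09], [0.21, 2.88], [-2.74, 2.74]. Speed limits (rad/s): [2.57, 2.57, 3.14, 3.14, 3.14, 3.14].

## Interface

Orientations are given as a unit quaternion [w, x, y, z].
In Python, from cell import r gives the robot as it stands.
- The arm moves only by the tool arm_command, never from a script. Its arguments are lists of equal length, an entry for each row: "claw": the finger opening in cm, from 0 to 8.54; "translation": the shift along the tool's x, y, z in cm, a list of three; "turn": the turn, a rotation vector about the tool's x, y, z in degrees, a list of three. In form: {"claw": [claw, ...], "translation": [[tx, ty, tz], ...], "turn": [[ax, ay, az], ...]}. A call has exactly 8 rows; each row is the pose to reach, as a shift and turn from the pose measured when the call began, along the tool's axes at that moment; what a row does not reach only later rows make up. A row lasts 1/10 s, in which the tool goes at most 50 mm and 8.59 degrees, less where a joint would pass 70% of its speed; a pose out of reach is approached as far as the arm can. A call with a gripper value outside its range is refused whole. The fingers move at their own pace and stop on an object; "force" is the grip in N (left out, the last holds). Time passes only in rows, so rows that repeat a pose let the fingers close, or fill a call up. It gives the time, the measured TCP pose, the force and the opening at its end, in the units of the state.
- r.observe(): the state, without advancing time (a new reading comes with each control period).
- r.read_camera(name): name is "scene" or "top" or "wrist"; returns the picture (384x512x3 uint8, red, green, blue); there is no depth.
- r.get_calibration(name): a dict with "vfov" (degrees; the focal length in pixels is half the picture's height over the tangent of half this angle, whatever the lens; pixels are square), "cx", "cy" (the principal point, pixels), "xyz" and "orientation" of the camera in the world; the wrist camera has in their place "mount" (4x4, takes a point from camera to tool coordinates, whose origin is the TCP and whose axes are the flange's). Camera axes: x right, y up, looking along -z (the intrinsics and any distortion apply to the point x, -y, -z); pixel columns grow to the right and rows downward; lengths in m; the calibration is good to about 2 mm. A picture is of the moment at which its call begins: read the wrist's pose just before it. get_calibration takes no time and is no camera call.
- r.job_done(): hands the job in, once; it reports no verdict.
The state is a dict: "clock": time; "joint_positions": joint angles; "dq": joint speeds; "effort": joint torques, N m; "eef_pos": TCP position; "ee_rot": TCP orientation; "contact_force": force on the tool from outside, world axes, zero at the start; "wrist_torque": the same for the moment, N m; "width": finger opening in m.
Only numpy, scipy, OpenCV 4.12 (cv2) and the standard library are available. Lean on these libraries where they do the work, as an engineer would, in place of code of your own. Each camera call takes 0.05 s, during which the arm holds its last target.

## Working session

There is one attempt and no reset: what is moved stays moved. The work goes in short steps, Python scripts to look and compute and a tool call to move; the robot and the scene stay as the last step left them, time stands still between calls to the robot, and variables do not carry over. Pictures are saved under pics/ and viewed, and the job is handed in when it is done.

Besides the shell and the picture viewer there is one more tool, called after ">>>" as a command line: name --argument value ..., lists and objects as JSON in quotes. arm_command: Moves the arm, as the interface text tells. Its arguments: {"type":"object","properties":{"claw":{"type":"array"},"translation":{"type":"array"},"turn":{"type":"array"},"force":{"type":"number"}},"required":["claw","translation","turn"]}

```bash
mkdir -p pics; ls; python3 - <<'E'
from cell import r
import cv2
s=r.observe();print({k:(v if not hasattr(v,'round') else v) for k,v in s.items()})
for n in("scene","top","wrist"):
    print(n,r.get_calibration(n))
    cv2.imwrite(f"pics/{n}0.png",cv2.resize(r.read_camera(n)[:,:,::-1],(768,576)))
E
```

```text
pics
{'clock': 0.0, 'joint_positions': array([ 9.50891505e-01,  2.45793735e-01,  1.55905253e+00,  6.59918825e-06,
        1.33867347e+00, -1.74111384e-01]), 'dq': array([-0.00064312,  0.00122528,  0.00189496, -0.00068154, -0.00133899,
        0.00056999]), 'effort': array([-2.13415784e-03, -4.29526770e+01, -3.26117206e+01, -2.63051024e-04,
        5.30500998e-03,  2.23792313e-06]), 'eef_pos': array([0.28012369, 0.58627788, 0.40357229]), 'ee_rot': array([-3.75524148e-04,  2.21056245e-01,  9.75260585e-01, -8.87357027e-04]), 'contact_force': array([-0.28061365, -0.17253299, -0.23028796]), 'wrist_torque': array([-0.03403601,  0.00434896,  0.00531159]), 'width': 0.08578288082522416}
scene {'vfov': 43.46454966067235, 'cx': 247.99472607275592, 'cy': 192.43140516003112, 'xyz': array([ 1.38955408, -0.51758877,  1.22902235]), 'orientation': array([0.82615691, 0.31444627, 0.17017232, 0.43546491])}
top {'vfov': 48.55343280731866, 'cx': 259.316695741821, 'cy': 190.17098713590408, 'xyz': array([0.40046284, 0.01199301, 1.36859653]), 'orientation': array([-0.69494117, -0.05851968,  0.06760244,  0.7134859 ])}
wrist {'vfov': 60.70397560541808, 'cx': 256.30030845028557, 'cy': 191.3254080985392, 'mount': array([[-4.01983843e-04,  9.58765950e-01,  2.84196571e-01,
         7.21421332e-02],
       [ 9.99999823e-01,  2.60996238e-04,  5.33959522e-04,
         4.39789590e-05],
       [ 4.37767972e-04,  2.84196735e-01, -9.58765886e-01,
         3.05453855e-02],
       [ 0.00000000e+00,  0.00000000e+00,  0.00000000e+00,
         1.00000000e+00]])}
```

View pics/top0.png

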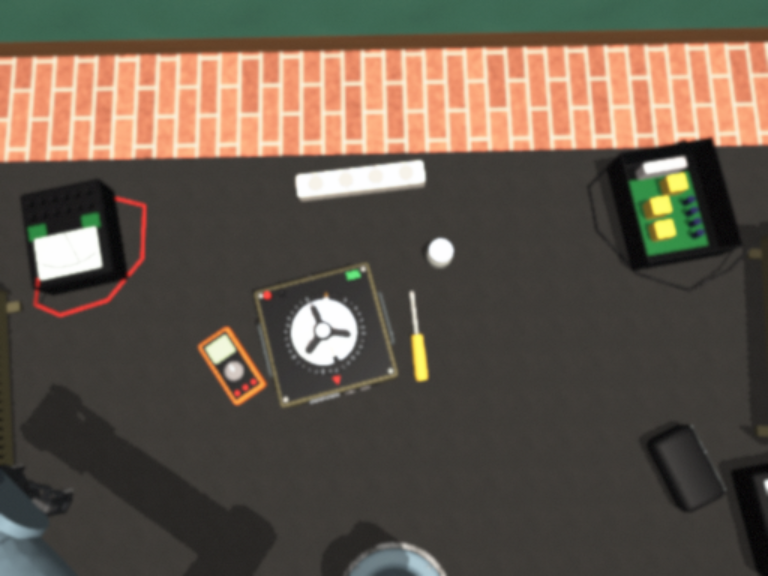

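View pics/scene0.png

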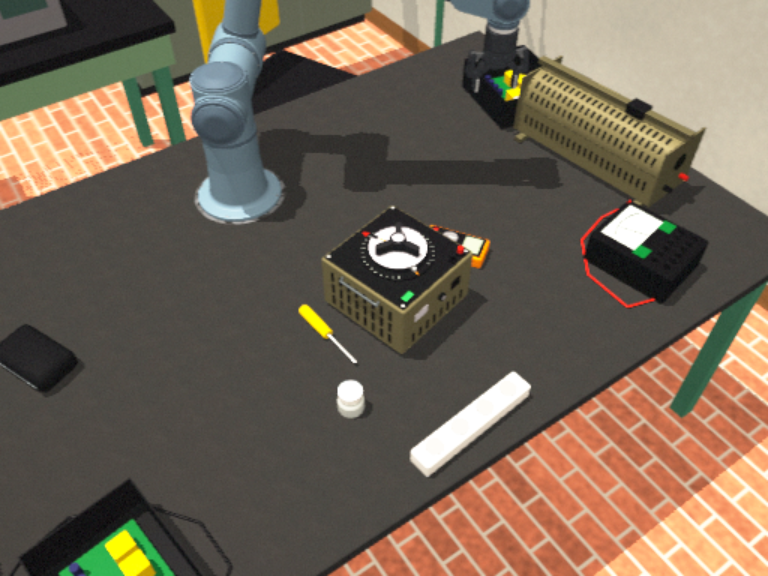

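View pics/wrist0.png

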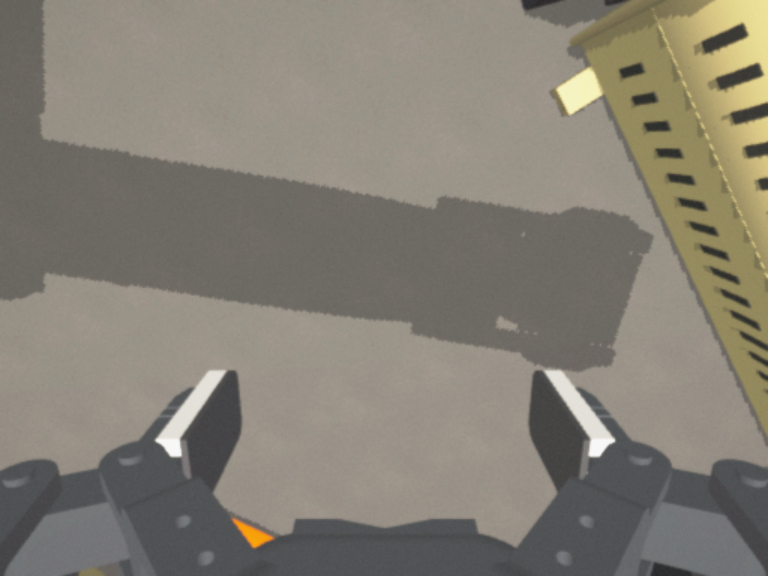

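```bash
cat > h.py <<'E'
import numpy as np,cv2
from scipy.spatial.transform import Rotation as R
from cell import r
def q(o): return R.from_quat([o[1],o[2],o[3],o[0]])
def cam(n,s=None):
    c=r.get_calibration(n); f=192/np.tan(np.radians(c['vfov']/2))
    if n=='wrist':
        M=c['mount']; Rt=q(s['ee_rot']).as_matrix()
        return f,c['cx'],c['cy'],np.array(s['eef_pos'])+Rt@M[:3,3],Rt@M[:3,:3]
    return f,c['cx'],c['cy'],np.array(c['xyz']),q(c['orientation']).as_matrix()
def ray(C,u,v,z):
    f,cx,cy,p,Rm=C
    d=Rm@np.array([(u-cx)/f,-(v-cy)/f,-1]); return p+d*(z-p[2])/d[2]
def proj(C,P):
    f,cx,cy,p,Rm=C; d=Rm.T@(np.array(P)-p); return np.array([cx+f*d[0]/-d[2],cy-f*d[1]/-d[2]])
E
python3 - <<'E'
from h import *
im=r.read_camera('top');np.save('top.npy',im)
C=cam('top')
m=(im[190:260,170:270].min(2)>150).astype(np.uint8)
n,l,st,ce=cv2.connectedComponentsWithStats(m)
i=1+np.argmax(st[1:,4]);print(st[i],ce[i])
cn=max(cv2.findContours((l==i).astype(np.uint8),0,1)[0],key=cv2.contourArea)
h=cv2.convexHull(cn)+[170,190];e=cv2.fitEllipse(h);print(e,ray(C,*e[0],.172))
cr=im[190:260,180:255];cv2.imwrite('pics/topc.png',cv2.resize(cr,None,fx=8,fy=8,interpolation=cv2.INTER_CUBIC)[:,:,::-1])
E
```

```text
[  24    8   44   46 1371] [45.58278629 30.72647702]
((215.61541748046875, 220.85726928710938), (43.74386215209961, 44.75372314453125), 33.18255615234375) [0.53158645 0.11905471 0.172     ]
```

View pics/topc.png

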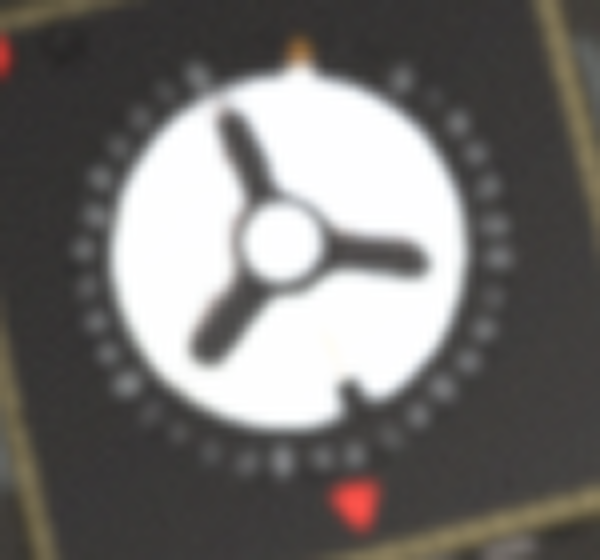

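```bash
python3 - <<'E'
from h import *
C=cam('top')
P=lambda u,v,z: ray(C,180+(u-3.5)/8,190+(v-3.5)/8,z)
c=P(288.4,250.4,.172);c=ray(C,215.615,220.857,.170);print('c',c,proj(C,[c[0],c[1],.17]))
ang=lambda p:(np.degrees(np.arctan2(p[1]-c[1],p[0]-c[0])),np.hypot(*(p-c)[:2]))
print('hub',P(283,243,.198))
for n,a in dict(notch=(349,395,.172),pinorange=(300,45,.156),pin=(300,62,.166),arm1=(232,118,.192),arm2=(415,260,.192),arm3=(207,350,.192)).items(): print(n,P(*a),ang(P(*a)))
S=cam('scene')
im=r.read_camera('scene')
cr=im[125:230,205:325];cv2.imwrite('pics/scc.png',cv2.resize(cr,None,fx=6,fy=6,interpolation=cv2.INTER_CUBIC)[:,:,::-1])
E
```

```text
c [0.5318064  0.11923483 0.17      ] [215.615 220.857]
hub [0.53132985 0.1185717  0.198     ]
notch [0.48031396 0.09836875 0.172     ] (np.float64(-157.94092581674334), np.float64(0.05555956472239185))
pinorange [0.60754323 0.11564475 0.156     ] (np.float64(-2.71390424927803), np.float64(0.07582186362345442))
pin [0.59967383 0.11484935 0.166     ] (np.float64(-3.697216111501522), np.float64(0.06800897048240316))
arm1 [0.57619427 0.13648796 0.192     ] (np.float64(21.24061803586564), np.float64(0.04762303692700388))
arm2 [0.52490174 0.07353682 0.192     ] (np.float64(-98.59202012594885), np.float64(0.04621668490657376))
arm3 [0.49570564 0.14557536 0.192     ] (np.float64(143.8840413157728), np.float64(0.04468880148692153))
```

View pics/scc.png

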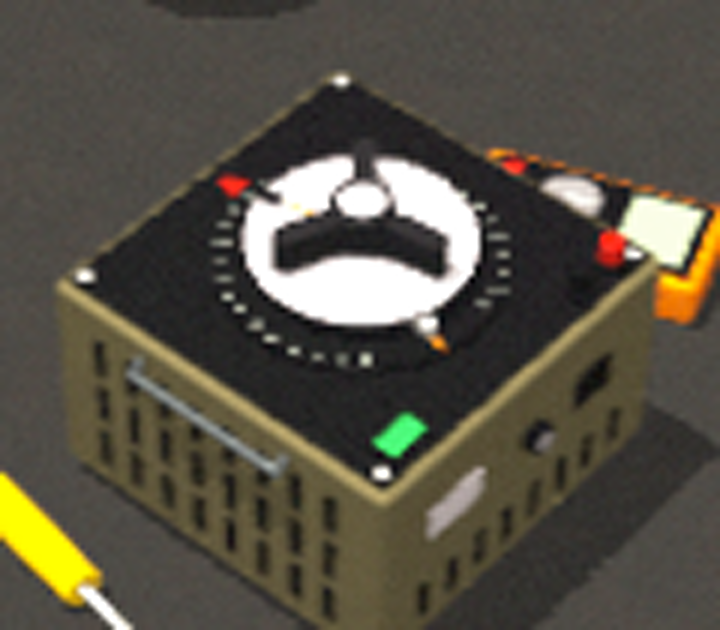

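```bash
cat >> h.py <<'E'
def goto(x,y,z,yaw,show=True):
    "yaw: world angle of tool y, deg; tool down"
    s=r.observe();R0=q(s['ee_rot']);a=np.radians(yaw)
    Y=np.array([np.cos(a),np.sin(a),0]);Z=np.array([0,0,-1.]);X=np.cross(Y,Z)
    T=R.from_matrix(np.c_[X,Y,Z])
    d=R0.inv().apply(np.array([x,y,z])-s['eef_pos'])*100
    print(np.round(d,2).tolist(),np.round((R0.inv()*T).as_rotvec(degrees=True),2).tolist())
def st():
    s=r.observe();print(round(s['clock'],2),np.round(s['eef_pos'],4),'yawy',np.round(np.degrees(np.arctan2(*q(s['ee_rot']).as_matrix()[:2,1][::-1])),1),'F',np.round(s['contact_force'],1),'w',round(s['width'],4),'j',np.round(np.degrees(s['joint_positions']),0))
E
python3 -c "
from h import *
st();goto(.571,.112,.42,-10)"
```

```text
0.25 [0.2802 0.5864 0.4041] yawy 64.5 F [0.5 0.2 0.6] w 0.085 j [ 54.  14.  89.   0.  77. -10.]
[-46.69, -30.26, -1.57] [-0.05, 0.03, 74.45]
```

>>> arm_command --claw '[0,0,0,0,0,0,0,0]' --translation '[[-3,-2,-1],[-7,-4.5,-1.5],[-11,-7,-1.5],[-15,-9.7,-1.5],[-19,-12.3,-1.5],[-22.5,-14.6,-1.5],[-25,-16.2,-1.5],[-26,-16.9,-1.5]]' --turn '[[0,0,4],[0,0,9],[0,0,14],[0,0,20],[0,0,26],[0,0,32],[0,0,37],[0,0,40]]'

```text
clock: 1.05
eef_pos: [0.4431, 0.3198, 0.4193]
ee_rot: [0.0, 0.544, 0.839, -0.0]
contact_force: [-0.3, -0.2, -0.1]
width: 0.0004
```

```bash
python3 -c "
from h import *
st();goto(.571,.112,.42,-10)"
```

```text
1.05 [0.4431 0.3198 0.4193] yawy 24.1 F [-0.3 -0.2 -0.1] w 0.0004 j [ 24.  -1. 104.  -0.  77.  -0.]
[-24.19, 3.18, -0.06] [-0.03, 0.05, 34.13]
```

```bash
python3 -c "
from h import *
goto(.517,.156,.42,-68)"
```

```text
[-17.97, 0.05, -0.06] [0.0, 0.06, 92.13]
```

>>> arm_command --claw '[0,0,0,0,0,0,0,0]' --translation '[[-2,0,0],[-5,0,0],[-8,0,0],[-11,0,0],[-14,0,0],[-16.5,0,0],[-17.6,0,0],[-18,0,0]]' --turn '[[0,0,6],[0,0,14],[0,0,22],[0,0,30],[0,0,38],[0,0,46],[0,0,53],[0,0,60]]'

```text
clock: 1.85
eef_pos: [0.517, 0.1549, 0.4194]
ee_rot: [0.0, 0.892, 0.452, -0.0]
contact_force: [-0.2, 0.3, 0.5]
width: 0.0001
```

```bash
python3 -c "
from h import *
st();goto(.517,.156,.42,-68)
s=r.observe();im=r.read_camera('wrist');np.save('w1.npy',im);import pickle;pickle.dump(s,open('w1.pkl','wb'))
cv2.imwrite('pics/w1.png',cv2.resize(im,(768,576))[:,:,::-1])
C=cam('wrist',s);print(proj(C,[.5317,.119,.198]),proj(C,[.5317,.119,.172]))
"
```

```text
1.85 [0.517  0.1549 0.4194] yawy -36.2 F [-0.2  0.3  0.5] w 0.0001 j [  5.  -2. 105.  -0.  77.  41.]
[0.08, -0.06, -0.06] [0.02, 0.05, 31.78]
[307.88400922 245.17256002] [302.40097778 229.04159755]
```

View pics/w1.png

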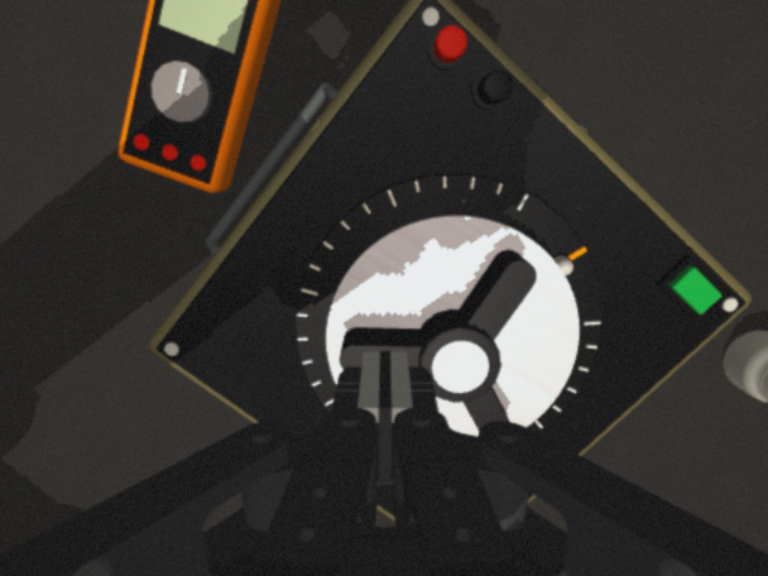

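```bash
python3 -c "
from h import *
import pickle
s=pickle.load(open('w1.pkl','rb'));C=cam('wrist',s);im=np.load('w1.npy')
c=ray(C,461/1.5,367/1.5,.198);print('hub',c)
c=np.array([.5317,.119,0])
hs=cv2.cvtColor(im,cv2.COLOR_RGB2HSV);m=cv2.inRange(hs,(8,150,150),(25,255,255))
ys,xs=np.nonzero(m);k=(xs>360)&(xs<410)&(ys>150)&(ys<200);xs,ys=xs[k],ys[k];print(len(xs),xs.mean(),ys.mean())
for n,u,v,z in [('orange',xs.mean(),ys.mean(),.157),('pin',567/1.5,267/1.5,.166),('armtip',519/1.5,260/1.5,.194),('armtip3',346/1.5,341/1.5,.194)]:
  p=ray(C,u,v,z);print(n,p,np.degrees(np.arctan2(p[1]-c[1],p[0]-c[0])),np.hypot(*(p-c)[:2]))
cv2.imwrite('pics/w1c.png',cv2.resize(im[120:310,190:400],None,fx=3.5,fy=3.1,interpolation=cv2.INTER_CUBIC)[:,:,::-1])
"
```

```text
hub [0.53161316 0.11950272 0.198     ]
43 384.86046511627904 168.46511627906978
orange [0.60421761 0.11652688 0.157     ] -1.9532440284867831 0.07255977097901327
pin [0.59520614 0.11716561 0.166     ] -1.654540314383237 0.06353262322549476
armtip [0.57652574 0.14332943 0.194     ] 28.491153299350156 0.05100262372529319
armtip3 [0.49815937 0.15672036 0.194     ] 131.6432339119647 0.0504757331293352
```

View pics/w1c.png

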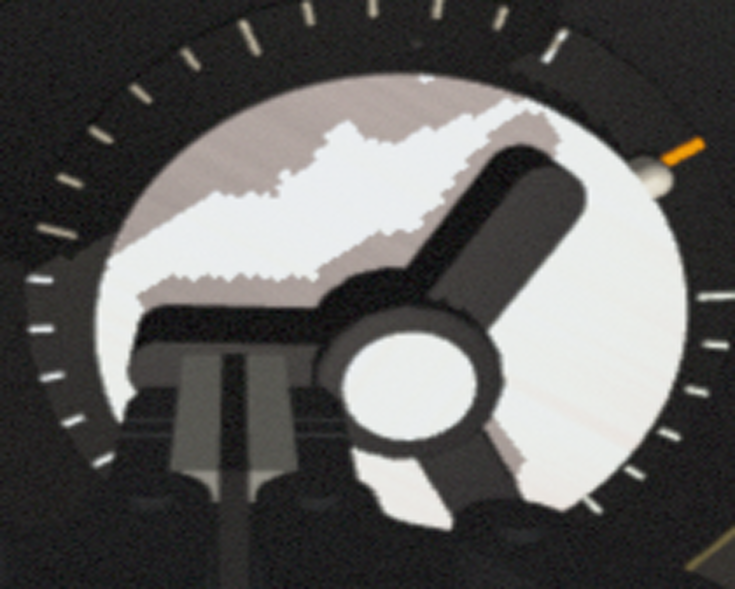

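```bash
python3 -c "
from h import *
import pickle
s=pickle.load(open('w1.pkl','rb'));C=cam('wrist',s)
c=np.array([.5316,.1193,0])
def a(n,u,v,z):
  p=ray(C,190+u/3.5,120+v/3.1,z);print(n,p.round(4),np.degrees(np.arctan2(p[1]-c[1],p[0]-c[0])).round(1),np.hypot(*(p-c)[:2]).round(4))
a('arm1',562,178,.194);a('arm1b',572,188,.194);a('arm1 cornerL',525,150,.194);a('cornerR',585,205,.194);a('arm3 ',131,366,.194)
a('pin',655,178,.166);a('orange far',703,146,.156);a('orange near',665,163,.156)
a('hubring',410,380,.198)
"
```

```text
arm1 [0.5774 0.1395 0.194 ] 23.8 0.0501
arm1b [0.5778 0.1367 0.194 ] 20.7 0.0493
arm1 cornerL [0.5752 0.1481 0.194 ] 33.4 0.0523
cornerR [0.5778 0.1324 0.194 ] 15.8 0.048
arm3  [0.4919 0.152  0.194 ] 140.5 0.0514
pin [0.5949 0.1179 0.166 ] -1.3 0.0633
orange far [0.6084 0.1144 0.156 ] -3.6 0.077
orange near [0.6    0.1155 0.156 ] -3.2 0.0685
hubring [0.5323 0.1208 0.198 ] 64.0 0.0017
```

```bash
python3 -c "
from h import *
goto(.5166,.1564,.352,-68)"
```

```text
[0.09, -0.12, 6.73] [0.03, 0.05, 31.62]
```

>>> arm_command --claw '[0,0,0,0,0,0,0,0]' --translation '[[0.1,-0.1,0],[0.1,-0.1,0],[0.1,-0.1,0.5],[0.1,-0.1,1],[0.1,-0.1,2.5],[0.1,-0.1,4.5],[0.1,-0.1,6],[0.1,-0.1,6.7]]' --turn '[[0,0,8],[0,0,16],[0,0,24],[0,0,31.6],[0,0,31.6],[0,0,31.6],[0,0,31.6],[0,0,31.6]]'

```text
clock: 2.7
eef_pos: [0.5163, 0.1567, 0.3502]
ee_rot: [0.0, 0.981, 0.192, -0.002]
contact_force: [-0.1, 1.2, -0.2]
width: -0.0001
```

```bash
cat >> h.py <<'E'
c0=np.array([.5316,.1193])
def arc(phi0,dphi,n=8,rad=.04,z=.352,yawoff=180):
    s=r.observe();R0=q(s['ee_rot'])
    T=[];W=[]
    for i in range(1,n+1):
        p=phi0+dphi*i/n;a=np.radians(p);yw=np.radians(p-yawoff)
        Y=np.array([np.cos(yw),np.sin(yw),0]);Z=np.array([0,0,-1.]);X=np.cross(Y,Z)
        d=R0.inv().apply(np.array([c0[0]+rad*np.cos(a),c0[1]+rad*np.sin(a),z])-s['eef_pos'])*100
        T.append(np.round(d,2).tolist());W.append(np.round((R0.inv()*R.from_matrix(np.c_[X,Y,Z])).as_rotvec(degrees=True),1).tolist())
    print(T);print(W)
E
python3 -c "
from h import *
st()
im=r.read_camera('wrist')
cv2.imwrite('pics/w2.png',cv2.resize(im,(768,576))[:,:,::-1])
arc(112,32)
"
```

```text
2.7 [0.5163 0.1567 0.3502] yawy -67.8 F [-0.1  1.2 -0.2] w -0.0001 j [  5.   3. 108.  -0.  70.  73.]
[[-0.25, 0.04, -0.21], [-0.53, 0.07, -0.21], [-0.81, 0.12, -0.21], [-1.08, 0.18, -0.21], [-1.34, 0.27, -0.21], [-1.6, 0.37, -0.21], [-1.85, 0.5, -0.21], [-2.1, 0.63, -0.21]]
[[-0.0, 0.2, -3.9], [-0.0, 0.2, -7.9], [-0.1, 0.2, -11.9], [-0.1, 0.2, -15.9], [-0.1, 0.2, -19.9], [-0.1, 0.2, -23.9], [-0.1, 0.2, -27.9], [-0.1, 0.2, -31.9]]
```

View pics/w2.png

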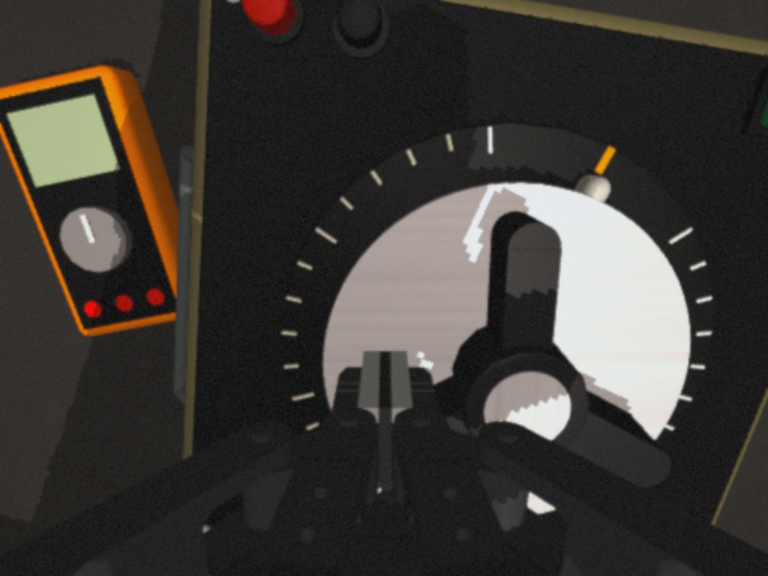

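>>> arm_command --claw '[0,0,0,0,0,0,0,0]' --translation '[[-0.25,0.04,-0.15],[-0.53,0.07,-0.15],[-0.81,0.12,-0.15],[-1.08,0.18,-0.15],[-1.34,0.27,-0.15],[-1.6,0.37,-0.15],[-1.85,0.5,-0.15],[-2.1,0.63,-0.15]]' --turn '[[0,0,-4],[0,0,-8],[0,0,-12],[0,0,-16],[0,0,-20],[0,0,-24],[0,0,-28],[0,0,-32]]'

```text
clock: 3.55
eef_pos: [0.4992, 0.1431, 0.3516]
ee_rot: [-0.001, 0.889, 0.457, -0.001]
contact_force: [1.3, 2.3, -0.7]
width: 0.0
```

```bash
cat > chk.py <<'E'
import sys
from h import *
st()
s=r.observe();im=r.read_camera('wrist');f=192/np.tan(np.radians(30.35))
n=sys.argv[1]
cv2.imwrite(f'pics/{n}.png',cv2.resize(im,(768,576))[:,:,::-1])
t=r.read_camera('top');cv2.imwrite(f'pics/{n}t.png',cv2.resize(t[190:260,180:255],None,fx=8,fy=8,interpolation=cv2.INTER_CUBIC)[:,:,::-1])
E
python3 chk.py w3;python3 -c "
from h import *
arc(144,32)"
```

```text
3.55 [0.4992 0.1431 0.3516] yawy -35.6 F [ 1.3  2.3 -0.7] w 0.0 j [  3.  -0. 111.   0.  70.  39.]
[[-0.29, 0.02, -0.03], [-0.56, 0.05, -0.03], [-0.84, 0.1, -0.03], [-1.11, 0.17, -0.03], [-1.38, 0.25, -0.03], [-1.64, 0.36, -0.03], [-1.89, 0.48, -0.03], [-2.13, 0.62, -0.03]]
[[-0.1, 0.1, -3.8], [-0.1, 0.1, -7.8], [-0.1, 0.1, -11.8], [-0.1, 0.1, -15.8], [-0.1, 0.1, -19.8], [-0.1, 0.1, -23.8], [-0.1, 0.1, -27.8], [-0.2, 0.1, -31.8]]
```

View pics/w3.png

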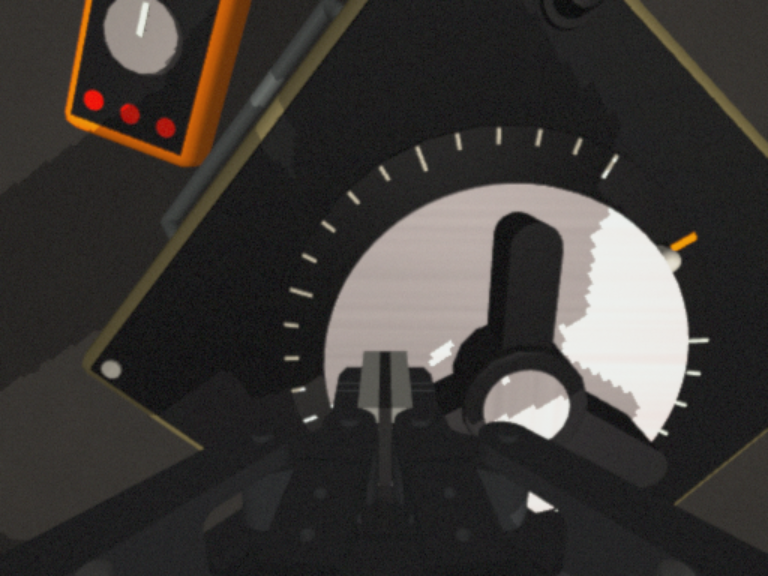

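View pics/w3t.png

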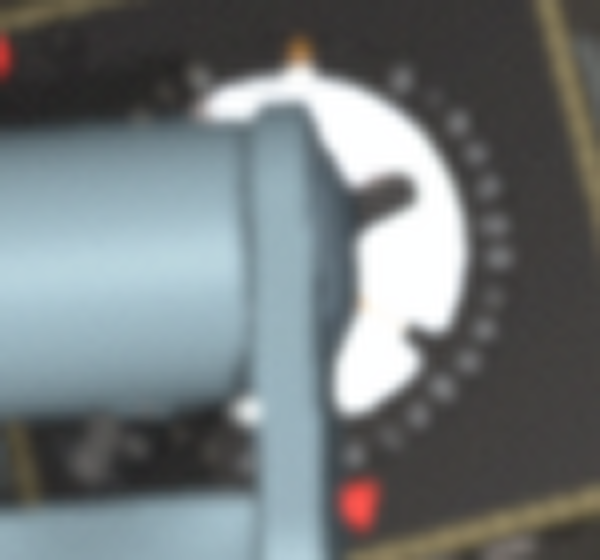

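>>> arm_command --claw '[0,0,0,0,0,0,0,0]' --translation '[[-0.29,0.02,0],[-0.56,0.05,0],[-0.84,0.1,0],[-1.11,0.17,0],[-1.38,0.25,0],[-1.64,0.36,0],[-1.89,0.48,0],[-2.13,0.62,0]]' --turn '[[0,0,-4],[0,0,-8],[0,0,-12],[0,0,-16],[0,0,-20],[0,0,-24],[0,0,-28],[0,0,-32]]'

```text
clock: 4.45
eef_pos: [0.4917, 0.1223, 0.3518]
ee_rot: [-0.001, 0.73, 0.684, -0.001]
contact_force: [-0.3, 4.0, -1.1]
width: -0.0001
```

```bash
python3 -c "
from h import *
st();arc(176,32)"
```

```text
4.45 [0.4917 0.1223 0.3518] yawy -3.7 F [-0.3  4.  -1.1] w -0.0001 j [  1.  -2. 113.   0.  70.   5.]
[[-0.3, 0.01, -0.02], [-0.58, 0.03, -0.02], [-0.85, 0.08, -0.02], [-1.12, 0.15, -0.02], [-1.39, 0.23, -0.02], [-1.65, 0.33, -0.02], [-1.9, 0.46, -0.02], [-2.14, 0.59, -0.02]]
[[-0.2, -0.0, -3.7], [-0.2, -0.0, -7.7], [-0.2, -0.0, -11.7], [-0.2, -0.0, -15.7], [-0.2, -0.1, -19.7], [-0.2, -0.1, -23.7], [-0.2, -0.1, -27.7], [-0.2, -0.1, -31.7]]
```

>>> arm_command --claw '[0,0,0,0,0,0,0,0]' --translation '[[-0.29,0.02,0],[-0.57,0.04,0],[-0.85,0.09,0],[-1.12,0.15,0],[-1.39,0.24,0],[-1.65,0.34,0],[-1.9,0.46,0],[-2.14,0.6,0]]' --turn '[[0,0,-4],[0,0,-8],[0,0,-12],[0,0,-16],[0,0,-20],[0,0,-24],[0,0,-28],[0,0,-32]]'

```text
clock: 5.25
eef_pos: [0.4963, 0.1008, 0.3519]
ee_rot: [-0.002, 0.512, 0.859, -0.0]
contact_force: [-0.3, 2.7, -0.3]
width: -0.0
```

```bash
python3 chk.py w5; python3 -c "
from h import *
arc(208,32)"
```

```text
5.25 [0.4963 0.1008 0.3519] yawy 28.4 F [-0.3  2.7 -0.3] w -0.0 j [ -1.  -2. 113.   0.  70. -30.]
[[-0.28, -0.01, -0.01], [-0.56, 0.02, -0.01], [-0.83, 0.07, -0.01], [-1.1, 0.14, -0.01], [-1.37, 0.22, -0.01], [-1.63, 0.32, -0.01], [-1.88, 0.44, -0.01], [-2.12, 0.58, -0.01]]
[[-0.1, -0.1, -3.7], [-0.1, -0.1, -7.7], [-0.1, -0.1, -11.7], [-0.1, -0.2, -15.7], [-0.1, -0.2, -19.7], [-0.1, -0.2, -23.7], [-0.1, -0.2, -27.7], [-0.1, -0.2, -31.7]]
```

View pics/w5.png

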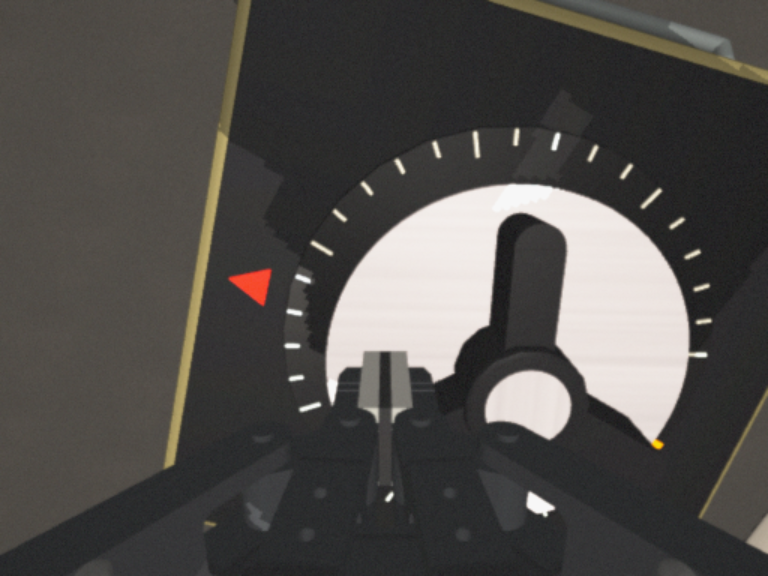

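View pics/w5t.png

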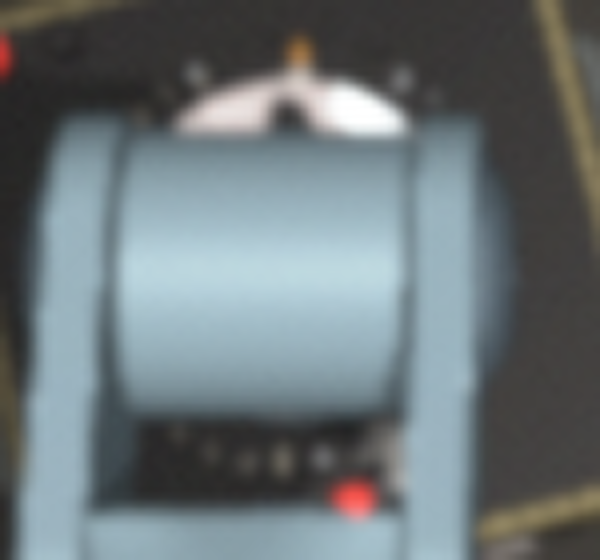

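>>> arm_command --claw '[0,0,0,0,0,0,0,0]' --translation '[[-0.28,0,0],[-0.56,0.02,0],[-0.83,0.07,0],[-1.1,0.14,0],[-1.37,0.22,0],[-1.63,0.32,0],[-1.88,0.44,0],[-2.12,0.58,0]]' --turn '[[0,0,-4],[0,0,-8],[0,0,-12],[0,0,-16],[0,0,-20],[0,0,-24],[0,0,-28],[0,0,-32]]'

```text
clock: 6.15
eef_pos: [0.5114, 0.0849, 0.3519]
ee_rot: [-0.002, 0.256, 0.967, -0.0]
contact_force: [-1.8, 0.4, -0.3]
width: -0.0001
```

```bash
python3 -c "
from h import *
st();arc(240,20)"
```

```text
6.15 [0.5114 0.0849 0.3519] yawy 60.3 F [-1.8  0.4 -0.3] w -0.0001 j [ -3.  -0. 111.   0.  70. -63.]
[[-0.2, -0.01, -0.02], [-0.37, 0.0, -0.02], [-0.55, 0.02, -0.02], [-0.72, 0.05, -0.02], [-0.89, 0.08, -0.02], [-1.06, 0.12, -0.02], [-1.23, 0.17, -0.02], [-1.39, 0.22, -0.02]]
[[-0.1, -0.3, -2.2], [-0.1, -0.3, -4.7], [-0.1, -0.3, -7.2], [-0.1, -0.3, -9.7], [-0.0, -0.3, -12.2], [-0.0, -0.3, -14.7], [-0.0, -0.3, -17.2], [-0.0, -0.3, -19.7]]
```

>>> arm_command --claw '[0,0,0,0,0,0,0,0]' --translation '[[-0.2,0,0],[-0.37,0,0],[-0.55,0.02,0],[-0.72,0.05,0],[-0.89,0.08,0],[-1.06,0.12,0],[-1.23,0.17,0],[-1.39,0.22,0]]' --turn '[[0,0,-2.5],[0,0,-5],[0,0,-7.5],[0,0,-10],[0,0,-12.5],[0,0,-15],[0,0,-17.5],[0,0,-20]]'

```text
clock: 6.95
eef_pos: [0.5245, 0.08, 0.3518]
ee_rot: [-0.003, 0.085, 0.996, 0.0]
contact_force: [-1.8, 0.5, 0.1]
width: -0.0004
```

```bash
python3 chk.py w7
```

```text
6.95 [0.5245 0.08   0.3518] yawy 80.3 F [-1.8  0.5  0.1] w -0.0004 j [ -4.   1. 109.   0.  70. -84.]
```

View pics/w7.png

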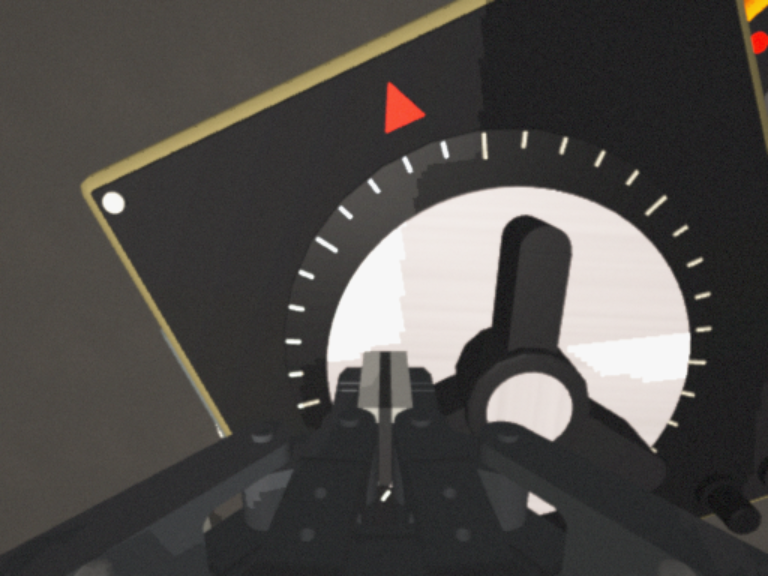

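View pics/w7t.png

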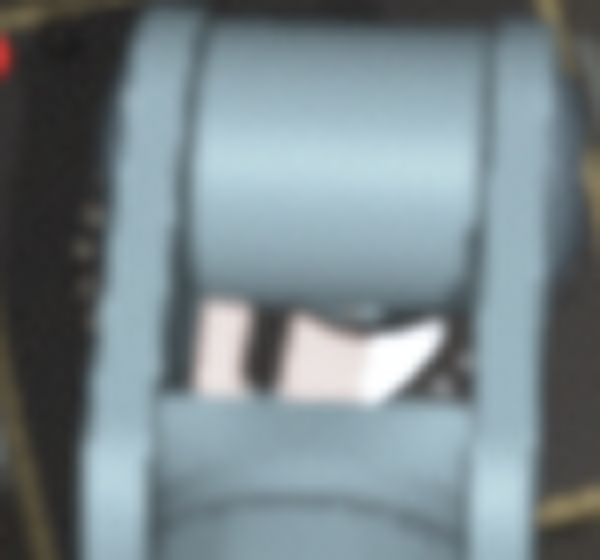

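```bash
python3 - <<'E'
from h import *
s=r.observe();C=cam('wrist',s)
for n,u,v,z in [('hub',529,408,.198),('arm',547,224,.194),('armL',526,232,.194),('armR',571,240,.194)]:
  p=ray(C,u/1.5,v/1.5,z);print(n,p.round(4),np.degrees(np.arctan2(p[1]-c0[1],p[0]-c0[0])).round(1),np.hypot(*(p[:2]-c0)).round(4))
im=r.read_camera('scene');S=cam('scene')
cv2.imwrite('pics/s7.png',cv2.resize(im[125:230,205:325],None,fx=6,fy=6,interpolation=cv2.INTER_CUBIC)[:,:,::-1])
for a in (-2.5,-12,-22): print(a,(proj(S,[c0[0]+.06*np.cos(np.radians(a)),c0[1]+.06*np.sin(np.radians(a)),.172])-[205,125])*6)
E
```

```text
hub [0.5307 0.1201 0.198 ] 135.2 0.0012
arm [0.4803 0.1305 0.194 ] 167.7 0.0525
armL [0.4815 0.1249 0.194 ] 173.6 0.0505
armR [0.4856 0.1364 0.194 ] 159.6 0.0491
-2.5 [421.3839889 303.5506663]
-12 [404.21684593 310.06872728]
-22 [384.65112301 314.60439757]
```

View pics/s7.png

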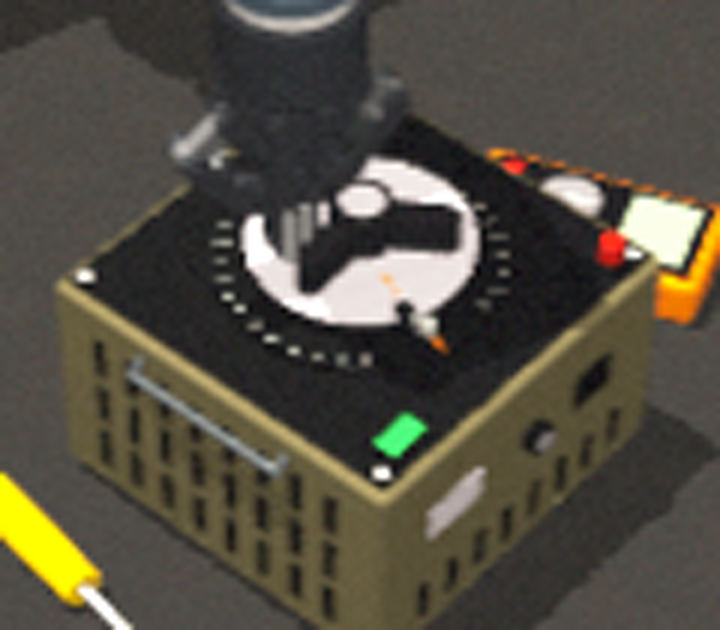

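```bash
python3 -c "
from h import *
st();arc(260.5,9)"
```

```text
7.1 [0.5246 0.08   0.3519] yawy 80.2 F [-1.3  0.6  0.7] w -0.0003 j [ -4.   1. 109.   0.  70. -84.]
[[-0.12, -0.0, -0.01], [-0.2, 0.0, -0.01], [-0.28, 0.0, -0.01], [-0.36, 0.01, -0.01], [-0.44, 0.02, -0.01], [-0.52, 0.03, -0.02], [-0.59, 0.04, -0.02], [-0.67, 0.05, -0.02]]
[[0.0, -0.3, -1.4], [0.0, -0.3, -2.6], [0.0, -0.3, -3.7], [0.0, -0.3, -4.8], [0.0, -0.3, -5.9], [0.0, -0.3, -7.1], [0.0, -0.3, -8.2], [0.0, -0.3, -9.3]]
```

>>> arm_command --claw '[0,0,0,0,0,0,0,0]' --translation '[[-0.12,0,0],[-0.2,0,0],[-0.28,0,0],[-0.36,0.01,0],[-0.44,0.02,0],[-0.52,0.03,0],[-0.6,0.04,0],[-0.67,0.05,0]]' --turn '[[0,0,-1.4],[0,0,-2.6],[0,0,-3.7],[0,0,-4.8],[0,0,-5.9],[0,0,-7.1],[0,0,-8.2],[0,0,-9.3]]'

```text
clock: 7.9
eef_pos: [0.5313, 0.0793, 0.3518]
ee_rot: [-0.003, 0.004, 1.0, 0.0]
contact_force: [-1.1, -0.4, 1.2]
width: 0.0
```

```bash
python3 chk.py w8; python3 - <<'E'
from h import *
im=r.read_camera('scene')
cv2.imwrite('pics/s8.png',cv2.resize(im[150:195,245:305],None,fx=12,fy=12,interpolation=cv2.INTER_CUBIC)[:,:,::-1])
E
```

```text
7.9 [0.5313 0.0793 0.3518] yawy 89.6 F [-1.1 -0.4  1.2] w 0.0 j [ -4.   2. 108.   0.  70. -93.]
```

View pics/s8.png

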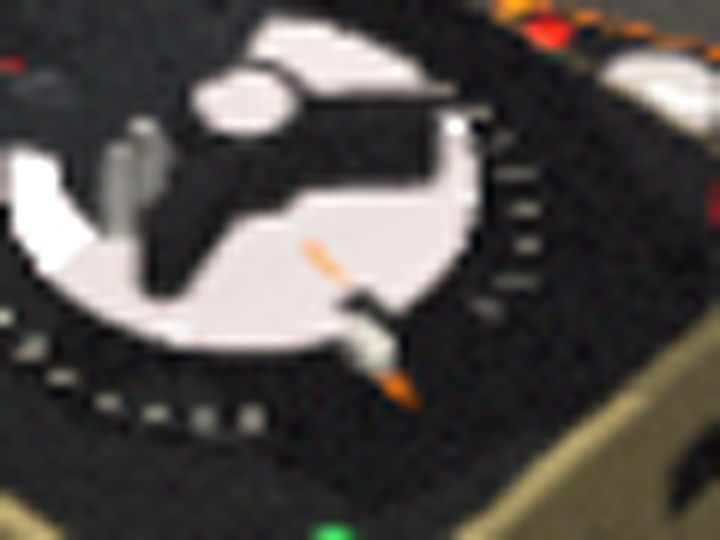

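View pics/w8.png

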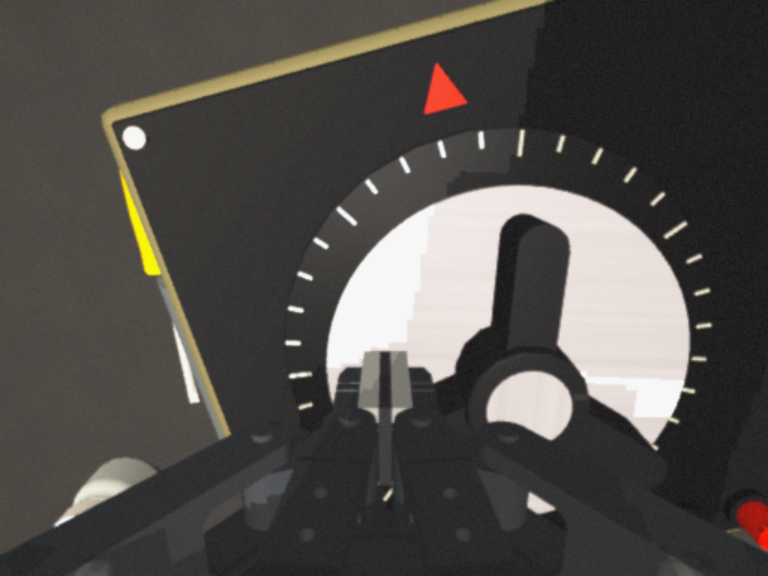

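```bash
python3 - <<'E'
from h import *
im=r.read_camera('scene');S=cam('scene')
hs=cv2.cvtColor(im,cv2.COLOR_RGB2HSV)
m=cv2.inRange(hs,(5,50,120),(28,255,255))
n,l,stt,ce=cv2.connectedComponentsWithStats(m)
for i in range(1,n):
  u,v=ce[i]
  if 245<u<305 and 150<v<195:
    for z in (.156,.172):
      p=ray(S,u,v,z);print(stt[i,4],ce[i].round(1),z,p.round(4),np.degrees(np.arctan2(p[1]-c0[1],p[0]-c0[0])).round(1),np.hypot(*(p[:2]-c0)).round(4))
# hub check
p=ray(S,245+245/12,150+102/12,.198);print('hub',p)
E
```

```text
9 [287.8 150.8] 0.156 [0.5128 0.226  0.156 ] 100.0 0.1083
9 [287.8 150.8] 0.172 [0.5258 0.2149 0.172 ] 93.5 0.0958
2 [293.5 151. ] 0.156 [0.5241 0.2406 0.156 ] 93.5 0.1215
2 [293.5 151. ] 0.172 [0.537  0.2293 0.172 ] 87.2 0.1101
2 [297.5 152. ] 0.156 [0.5352 0.2483 0.156 ] 88.4 0.1291
2 [297.5 152. ] 0.172 [0.548  0.2369 0.172 ] 82.1 0.1187
3 [301. 153.] 0.156 [0.5453 0.2547 0.156 ] 84.2 0.1361
3 [301. 153.] 0.172 [0.5579 0.2432 0.172 ] 78.0 0.1266
2 [304.5 154. ] 0.156 [0.5554 0.261  0.156 ] 80.5 0.1437
2 [304.5 154. ] 0.172 [0.5678 0.2494 0.172 ] 74.4 0.1351
259 [256.5 191.9] 0.156 [0.6021 0.0398 0.156 ] -48.4 0.1063
259 [256.5 191.9] 0.172 [0.6139 0.0314 0.172 ] -46.9 0.1204
8 [271.5 171.2] 0.156 [0.5578 0.1279 0.156 ] 18.1 0.0275
8 [271.5 171.2] 0.172 [0.5702 0.1182 0.172 ] -1.6 0.0386
5 [277.2 181.4] 0.156 [0.6027 0.1166 0.156 ] -2.2 0.0711
5 [277.2 181.4] 0.172 [0.6144 0.1072 0.172 ] -8.3 0.0837
hub [0.53549257 0.11952212 0.198     ]
```

```bash
python3 - <<'E'
from h import *
goto(.5265,.0793,.352,90);goto(.5316,.1193,.385,90)
E
```

```text
[0.48, -0.0, -0.01] [0.04, -0.27, -0.52]
[0.02, 4.01, -3.31] [0.04, -0.27, -0.52]
```

>>> arm_command --claw '[0,0,0,0,0,0,0,0]' --translation '[[0.3,0,0],[0.5,0,0],[0.5,0,-1],[0.5,0,-2.5],[0.4,0,-3.7],[0.2,1.5,-3.7],[0,3.2,-3.7],[0,4,-3.5]]' --turn '[[0,0,0],[0,0,0],[0,0,0],[0,-0.3,0],[0,-0.3,0],[0,-0.3,0],[0,-0.3,0],[0,-0.3,0]]'

```text
clock: 8.9
eef_pos: [0.532, 0.1208, 0.3874]
ee_rot: [0.001, 0.004, 1.0, 0.001]
contact_force: [-0.0, 0.1, -0.8]
width: -0.0001
```

```bash
python3 chk.py w9; python3 - <<'E'
from h import *
goto(.5316,.1193,.372,90)
im=r.read_camera('scene')
cv2.imwrite('pics/s9.png',cv2.resize(im[150:195,245:305],None,fx=12,fy=12,interpolation=cv2.INTER_CUBIC)[:,:,::-1])
E
```

```text
8.9 [0.532  0.1208 0.3874] yawy 89.5 F [-0.   0.1 -0.8] w -0.0001 j [  1.   1. 106.   0.  73. -89.]
[-0.0, -0.13, 1.43] [0.05, -0.03, -0.41]
```

View pics/s9.png

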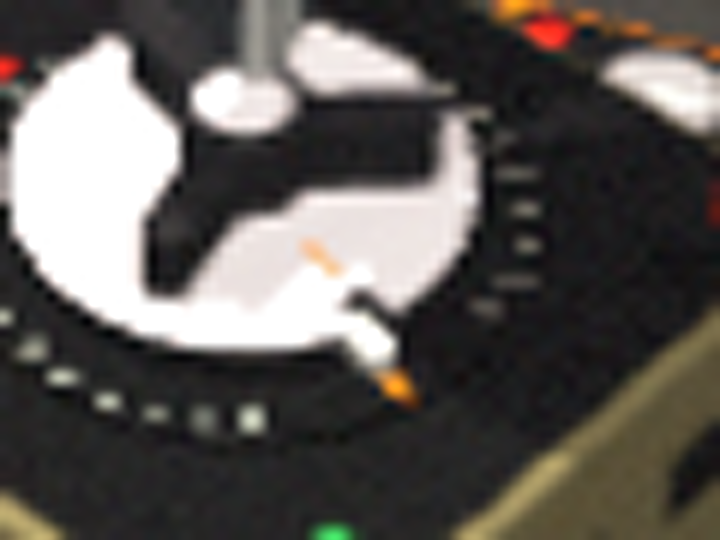

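View pics/w9.png

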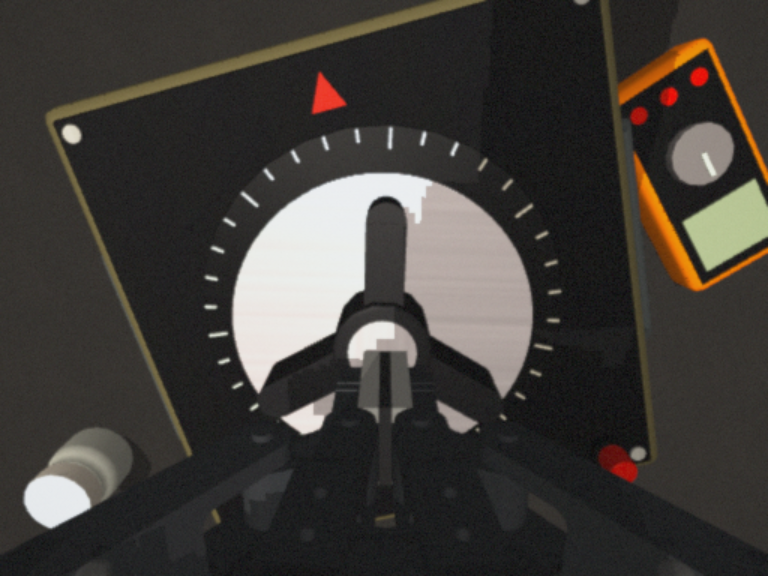

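>>> arm_command --claw '[0,0,0,0,0,0,0,0]' --translation '[[0,-0.1,0.5],[0,-0.13,1],[0,-0.13,1.3],[0,-0.13,1.5],[0,-0.13,1.6],[0,-0.13,1.7],[0,-0.13,1.8],[0,-0.13,1.85]]' --turn '[[0,0,0],[0,0,0],[0,0,0],[0,0,0],[0,0,0],[0,0,0],[0,0,0],[0,0,0]]'

```text
clock: 9.85
eef_pos: [0.5316, 0.1185, 0.3685]
ee_rot: [-0.0, 0.004, 1.0, -0.0]
contact_force: [-3.5, -1.2, 5.3]
width: 0.0001
```

```bash
python3 -c "
from h import *
st()
"
```

```text
9.85 [0.5316 0.1185 0.3685] yawy 89.6 F [-3.5 -1.2  5.3] w 0.0001 j [  1.   2. 107.  -0.  72. -89.]
```

>>> arm_command --claw '[0,0,0,0,0,0,0,0]' --translation '[[0,0.05,0.06],[0,0.05,0.12],[0,0.05,0.18],[0,0.05,0.24],[0,0.05,0.3],[0,0.05,0.34],[0,0.05,0.37],[0,0.05,0.4]]' --turn '[[0,0,0],[0,0,0],[0,0,0],[0,0,0],[0,0,0],[0,0,0],[0,0,0],[0,0,0]]'

```text
clock: 10.65
eef_pos: [0.5317, 0.1188, 0.365]
ee_rot: [-0.0, 0.004, 1.0, -0.0]
contact_force: [-2.8, -2.1, 5.0]
width: 0.0005
```

>>> arm_command --claw '[0,0,0,0,0,0,0,0]' --translation '[[0,0,0.08],[0,0,0.14],[0,0,0.2],[0,0,0.26],[0,0,0.31],[0,0,0.35],[0,0,0.38],[0,0,0.4]]' --turn '[[0,0,0],[0,0,0],[0,0,0],[0,0,0],[0,0,0],[0,0,0],[0,0,0],[0,0,0]]'

```text
clock: 11.45
eef_pos: [0.5318, 0.1188, 0.3614]
ee_rot: [-0.0, 0.004, 1.0, -0.0]
contact_force: [-3.6, -1.4, 5.2]
width: -0.0003
```

9.6 mm by tip height and still moving at about 5 N. I'll press the last millimetre until the force rises.

>>> arm_command --claw '[0,0,0,0,0,0,0,0]' --translation '[[0,0,0.04],[0,0,0.07],[0,0,0.09],[0,0,0.1],[0,0,0.1],[0,0,0.1],[0,0,0.1],[0,0,0.1]]' --turn '[[0,0,0],[0,0,0],[0,0,0],[0,0,0],[0,0,0],[0,0,0],[0,0,0],[0,0,0]]'

```text
clock: 12.25
eef_pos: [0.5318, 0.1188, 0.3609]
ee_rot: [-0.0, 0.004, 1.0, -0.0]
contact_force: [-3.5, -1.6, 6.5]
width: -0.0001
```

>>> arm_command --claw '[0,0,0,0,0,0,0,0]' --translation '[[0,0,0.05],[0,0,0.07],[0,0,0.1],[0,0,0.1],[0,0,0.12],[0,0,0.12],[0,0,0.12],[0,0,0.12]]' --turn '[[0,0,0],[0,0,0],[0,0,0],[0,0,0],[0,0,0],[0,0,0],[0,0,0],[0,0,0]]'

```text
clock: 13.05
eef_pos: [0.5319, 0.1188, 0.3609]
ee_rot: [-0.0, 0.004, 1.0, -0.001]
contact_force: [-4.4, -0.7, 9.1]
width: -0.0002
```

>>> arm_command --claw '[0,0,0,0,0,0,0,0]' --translation '[[0,0,-0.5],[0,0,-1.5],[0,0,-3],[0,0,-5],[0,0,-7],[0,0,-9],[0,0,-10],[0,0,-10]]' --turn '[[0,0,0],[0,0,0],[0,0,0],[0,0,0],[0,0,0],[0,0,0],[0,0,0],[0,0,0]]'

```text
clock: 13.85
eef_pos: [0.5322, 0.119, 0.4633]
ee_rot: [0.002, 0.004, 1.0, -0.0]
contact_force: [-0.3, 0.9, 0.3]
width: 0.0001
```

```bash
python3 chk.py w10; python3 - <<'E'
from h import *
im=r.read_camera('scene')
cv2.imwrite('pics/s10.png',cv2.resize(im[145:200,240:310],None,fx=10,fy=10,interpolation=cv2.INTER_CUBIC)[:,:,::-1])
E
```

```text
13.85 [0.5322 0.119  0.4633] yawy 89.6 F [-0.3  0.9  0.3] w 0.0001 j [  1.  -3. 101.  -0.  81. -89.]
```

View pics/s10.png

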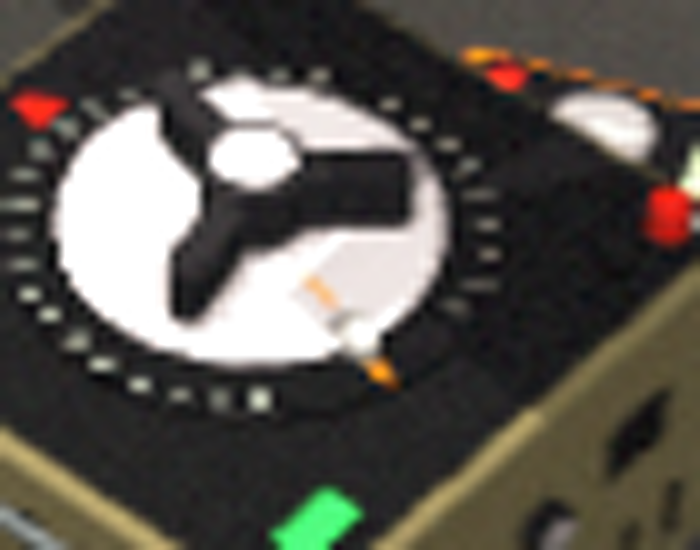

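View pics/w10.png

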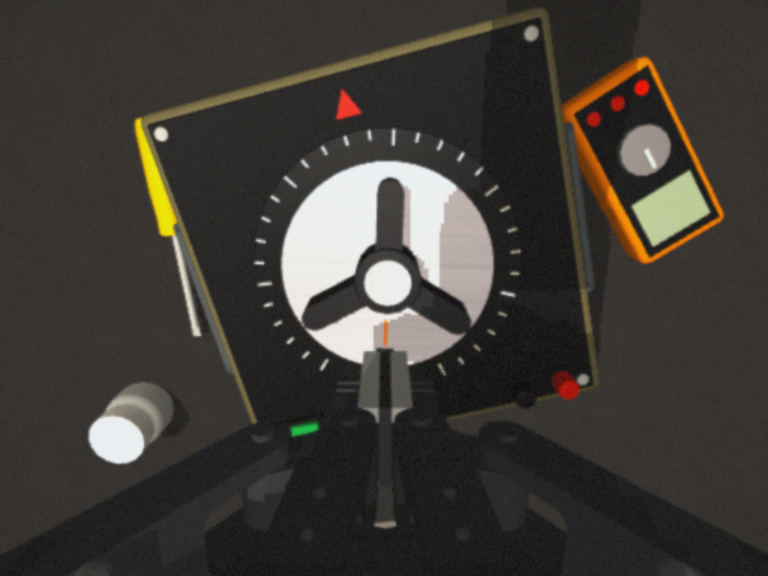

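```bash
python3 -c "
from h import *
st();r.job_done()"
```

```text
14.0 [0.5317 0.1189 0.4598] yawy 89.6 F [-0.5 -0.  -0. ] w -0.0 j [  1.  -3. 101.  -0.  81. -89.]
the job is handed in; nothing more can be done
```

I turned the knob about 155° anticlockwise, pushing one arm with the closed fingertips. Then I pressed it home on the hub, lifted clear and handed the job in at 14.0 s; no verdict is reported.

- **Alignment before pressing:** by camera, the knob's orange line lay at about -1.6° and the dial's at about -2.2°, so within about 1 mm at the rim.
- **Pressing:** the hub sank at about 5 N and stopped firmly at a tip height of 187.9 mm, where 188 mm is home. The vertical force then rose to 9 N. The highest total force I read was about 10 N, but I only saw readings at the end of each move, not the peaks in between.
- **Last pictures:** the pin fills the notch. The dial's orange line is at the same pixel (278, 182) as at the start.
- **Bystanders and contact:** the multimeter, screwdriver and jar look undisturbed by eye; I did not measure their positions. The gripper hangs free of everything.
- **One disagreement:** the scene camera placed the hub about 4 mm further out in x than the wrist and top cameras. I used those two, which agreed within about 1 mm.

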